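# Close the photometer and start its reading without touch

## Task

Push the raised flap of the photometer down with the fingertips until it is fully shut. Then start the reading: point straight down at the middle of the round touch-free pod from about 2 to 3 cm above it, without touching it, stay there for about three seconds, and finally take the hand well away from it (20 cm or more). Do not grasp, lift or touch any pod, the beaker or the vial, do not hold the hand low over the square or the oblong pod at any time, nor over the round one before the flap is shut.

Things in the scene. Friction and masses are not known exactly. Their poses are not given: they have to be found in the camera images.
- flap (a joint): angle of the photometer's hinged grey flap (a stout bar) above level, rad: 0 is shut (level, at its stop), growing as it is raised, starts between 0.45 and 0.8. A stiff hinge keeps it where it is left; about 2 N at the pad moves it. There is no latch.
- flap_pad (a point): centre of the black 28 mm push pad on the upper face of the flap, near its free end. The flap is a bar 135 mm long, 40 mm wide, 14 mm thick; the pad lies 112 mm from the hinge axis along the flap, 18 mm short of the free end, and 7 mm above the flap's middle line; it is 93 mm above the bench when shut. x runs along the flap from the free end to the hinge, z out of the upper face.
- flap_hinge (a point): middle of the hinge axis, 86 mm above the bench, near the far end of the photometer: a fixed white box 200 mm long, 150 mm wide, its middle 60 mm from the hinge axis towards the flap's free end, top face 70 mm above the bench. Axes are those of the box: x from the free end of the flap towards the hinge, level; y along the hinge axis; z up. Two grey hinge cheeks beside the flap's root reach 97 mm above the bench.
- round_top (a point): the round pod, 56 mm across: starts the reading. A loose touch-free sensor pod, white with a black window of the same outline on top; 32 mm high, about 200 g. This point is the centre of its top face, 32 mm above the bench; z up.
- square_top (a point): the square pod, 52 by 52 mm: another function, leave alone. A loose touch-free sensor pod, white with a black window of the same outline on top; 32 mm high, about 200 g. This point is the centre of its top face, 32 mm above the bench; z up.
- oblong_top (a point): the oblong pod, 74 by 34 mm (long along its x): another function, leave alone. A loose touch-free sensor pod, white with a black window of the same outline on top; 32 mm high, about 200 g. This point is the centre of its top face, 32 mm above the bench; z up.
- beaker: empty pale beaker, 68 mm across, 85 mm high, loose; origin at the centre of its underside. A bystander.
- vial: small amber vial with a white cap, 28 mm across, 55 mm high, loose; origin at the centre of its underside. A bystander.
Things that resemble listed ones, but are neither listed nor needed, are in the scene too. There is more than one size of the part that bears flap; the job needs the largest.

How it is judged:
On the way, in this order (a step that is already met when the one before it is completed fails the run):
1. the photometer's flap is fully shut (value of joint flap below 0.05 rad), for 0.3 s.
2. the fingers point at the middle of the round pod from just above it, for two seconds (horizontal distance between the grasp point and round_top below 0.022 m and z of the grasp point in the frame of round_top between 0.024 and 0.07 m and value of joint flap below 0.05 rad), for 2 s.
At the end, for the whole second after the job is handed in: The flap is still shut (within 0.05 rad), the hand is at least 0.15 m from the round pod, every pod is within 12 mm and the beaker and vial within 15 mm of where they began (value of joint flap below 0.05 rad and distance between the grasp point and round_top above 0.15 m and distance of each of round_top, square_top, oblong_top from where it was at the start of the episode below 0.012 m and distance of each of beaker, vial from where it was at the start of the episode below 0.015 m); the robot touches nothing.
It fails at once if a pod is touched (contact force between any of the fingers, the arm and round_pod above 0.3 N or contact force between any of the fingers, the arm and square_pod above 0.3 N or contact force between any of the fingers, the arm and oblong_pod above 0.3 N).
It fails at once if a pod is moved or lifted by 12 mm (distance of any of round_top, square_top, oblong_top from where it was at the start of the episode above 0.012 m).
It fails at once if the beaker or the vial is touched or moved by 15 mm (contact force between any of the fingers, the arm and beaker above 0.3 N or contact force between any of the fingers, the arm and vial above 0.3 N or distance of any of beaker, vial from where it was at the start of the episode above 0.015 m).
It fails at once if the hand is low over the square or the oblong pod (within 22 mm of its middle, fingertips less than about 50 mm above it) ((horizontal distance between the grasp point and square_top below 0.022 m and z of the grasp point in the frame of square_top below 0.07 m) or (horizontal distance between the grasp point and oblong_top below 0.022 m and z of the grasp point in the frame of oblong_top below 0.07 m)).
It fails at once if the hand is low over the round pod while the flap is not shut (horizontal distance between the grasp point and round_top below 0.022 m and z of the grasp point in the frame of round_top below 0.07 m and value of joint flap above 0.05 rad).
It also fails if it takes over 48 s, if anything falls off the work surface, if the arm or the gripper's body presses on something with over 40 N, if the wrist force passes 120 N, or if a joint passes its speed limit or range.

## Robot

A 6-joint arm with a two-finger parallel gripper is mounted at the origin on the work surface. World frame = base frame: x ahead of the robot, y to its left, z up, the work surface at z = 0. Lengths are in m, angles in rad, forces in N, time in s.
With the tool pointing down it reaches from about 0.325 to 0.9 m from the base axis. Payload 6.1 kg.
Tool frame: the origin (TCP) lies between the finger pads; the fingertips stand manip.finger_overhang ahead of it and the grasp point (between the pads) lies 11 mm behind it (manip.finger_overhang is the distance from the TCP to the fingertips, in m); z points along the fingers, y is the direction in which the jaws open and shut (so a half turn about z gives the same grasp; the last joint's range is limited). The gripper opens to 87 mm and grips with 3 to 60 N. Pads are 19 mm wide; open, the fingers measure 117 mm over their backs; the gripper's body (75 mm by 190 mm) begins 51 mm behind the grasp point.
Start: joints at [1.007, 0.22, 1.526, -0, 1.395, -0.126], TCP at [0.265, 0.566, 0.231] pointing down, gripper open.
Joint ranges: [-2.98, 2.98], [-0.91, 2.08], [0.09, 2.57], [-1.24, 4.39], [0.2, 2.65], [-2.68, 2.68]. Speed limits (rad/s): [2.57, 2.57, 3.01, 3.14, 3.14, 3.14].

## Interface

Orientations are given as a rotation vector (axis times angle).
In Python, from station import manip gives the robot as it stands. The module is installed in compiled form; this text tells all that it offers.
- The arm moves only by the tool servo_tool, never from a script. Its argument "targets" is a list of rows, each a list of 6 numbers: the shift along the tool's x, y, z in m, then the turn, a rotation vector about the tool's x, y, z in degrees. A call has 1 to 20 rows; each row shifts and turns the commanded pose from where the row before left it, along the tool's axes as they then stand; what a row does not reach is not made up. A row lasts 1/8 s, in which the tool goes at most 62.5 mm and 10.7 degrees, less where a joint would pass 70% of its speed; a pose out of reach is approached as far as the arm can. A call is refused whole if a number of a shift passes 0.0625 or a number of a turn 10.7, either way. A call with a gripper value outside its range is refused whole. "grip" is the gripper's target within -1 to 1 (shut at 1, half-way at 0, fully open at -1), set as the call begins (left out, the last holds). The fingers move at their own pace and stop on an object; "squeeze" is the grip in N (left out, the last holds). Time passes only in rows, so rows that do not move let the fingers close. It gives the time, the measured TCP pose, the force and the opening at its end, in the units of the state.
- manip.observe(): the state, without advancing time (a new reading comes with each control period).
- manip.camera(name): name is "side" or "top" or "wrist"; returns (picture, depth): 420x560x3 uint8, red, green, blue; 420x560 float32, m along the optical axis (not along the pixel's ray), 0 where there is no reading.
- manip.calibration(name): a dict with "fovy" (degrees; the focal length in pixels is half the picture's height over the tangent of half this angle, whatever the lens; pixels are square), "cx", "cy" (the principal point, pixels), "distortion" ([k1, k2, p1, p2, k3] as OpenCV has them; the pictures are not rectified), "R" (3x3) and "t" (3): a world point X has camera coordinates R X + t. Camera axes: x right, y down, z forward; pixel columns grow to the right and rows downward; lengths in m; the calibration is good to about 2 mm. A picture is of the moment at which its call begins: read the wrist's pose just before it. calibration takes no time and is no camera call; for the wrist camera it gives the pose at the moment of the call.
- manip.close_job(): hands the job in, once; it reports no verdict.
The state is a dict: "t": time; "joints": joint angles; "qvel": joint speeds; "joint_torque": joint torques, N m; "eef_pos": TCP position; "orientation": TCP orientation; "force": force on the tool from outside, world axes, zero at the start; "torque": the same for the moment, N m; "gripper_width": finger opening in m.
Only numpy, scipy, OpenCV 4.12 (cv2) and the standard library are available. Lean on these libraries where they do the work, as an engineer would, in place of code of your own. Each camera call takes 0.05 s, during which the arm holds its last target.

## Working session

There is one attempt and no reset: what is moved stays moved. The work goes in short steps, Python scripts to look and compute and a tool call to move; the robot and the scene stay as the last step left them, time stands still between calls to the robot, and variables do not carry over. Pictures are saved under pics/ and viewed, and the job is handed in when it is done.

Besides the shell and the picture viewer there is one more tool, called after ">>>" as name(argument=value, ...) on one line, values as JSON. servo_tool: Moves the arm, as the interface text tells. Its arguments: {"type":"object","properties":{"targets":{"type":"array","items":{"type":"array","items":{"type":"number"}}},"grip":{"type":"number"},"squeeze":{"type":"number"}},"required":["targets"]}

```bash
mkdir -p pics; cat > h.py <<'E'
import numpy as np, cv2, pickle
from station import manip
def snap(n,tag):
    p,d=manip.camera(n); c=manip.calibration(n)
    cv2.imwrite(f'pics/{tag}.png',p[:,:,::-1]); pickle.dump((p,d,c),open(f'pics/{tag}.pkl','wb')); return p,d,c
def K(c):
    f=210/np.tan(np.radians(c['fovy'])/2); return np.array([[f,0,c['cx']],[0,f,c['cy']],[0,0,1.]])
def ray(c,uv):
    uv=np.array(uv,float).reshape(-1,1,2)
    n=cv2.undistortPoints(uv,K(c),np.array(c['distortion'],float)).reshape(-1,2)
    R=np.array(c['R']);t=np.array(c['t'])
    return -R.T@t,(np.c_[n,np.ones(len(n))])@R
def plane(c,uv,z):
    o,d=ray(c,uv); return o+d*((z-o[2])/d[:,2])[:,None]
def dep(c,uv,depth):
    o,d=ray(c,uv); return o+d*np.array(depth).reshape(-1,1)
E
python3 - <<'E'
from h import *
for n in('top','side','wrist'):
    p,d,c=snap(n,n+'0'); print(n,c['fovy'],-np.array(c['R']).T@c['t'])
s=manip.observe();print(s, manip.finger_overhang)
E
```

```text
top 43.6022096818115 [ 0.22919695 -0.01454598  1.4952684 ]
side 52.6272298994886 [ 0.48758286 -0.69818711  0.78679952]
wrist 59.75159253900459 [0.1921205  0.60096372 0.38367338]
{'t': 0.15, 'joints': array([ 1.00690139e+00,  2.21075344e-01,  1.52732250e+00,  3.17747141e-05,
        1.39469759e+00, -1.26100033e-01]), 'qvel': array([ 0.00034926, -0.00165203, -0.00406354, -0.0019586 ,  0.00044491,
        0.00105064]), 'joint_torque': array([ 8.61447315e-04, -4.95185995e+01, -3.87884295e+01,  6.98415795e-02,
        5.30228019e-02, -4.82565599e-05]), 'eef_pos': array([0.26471429, 0.56567205, 0.22968339]), 'orientation': array([-6.82099543e-01, -3.06609879e+00,  2.20448350e-03]), 'force': array([-0.08092205, -1.11995264, -0.04257815]), 'torque': array([ 0.00626503, -0.02602634, -0.01825902]), 'gripper_width': 0.08674852638845522} 0.008
```

View pics/top0.png

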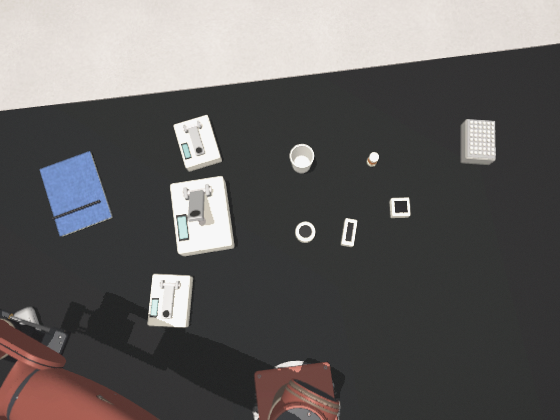

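View pics/side0.png

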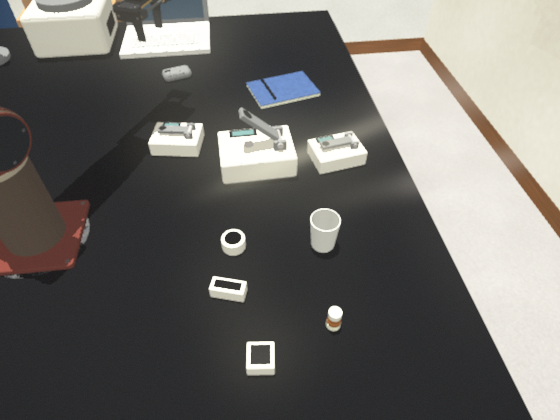

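View pics/wrist0.png

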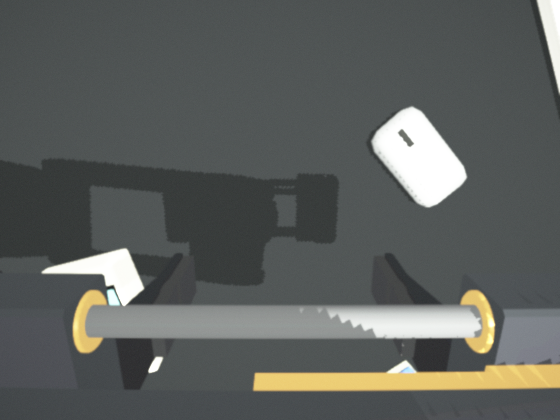

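Top view: the candidate photometers are at (198,143) small, (202,215) largest with a raised flap, and (170,300) small. The pods are round (305,232), oblong (349,233) and square (401,207). The beaker is at (302,158) and the vial at (373,160). I choose the photometer at (202,215) and the round pod at (305,232), and will check both in close crops while measuring.

```bash
python3 - <<'E'
from h import *
p,d,c=pickle.load(open('pics/top0.pkl','rb'))
a=cv2.resize(p[165:265,155:255],(500,500),interpolation=cv2.INTER_CUBIC);b=cv2.resize(p[190:250,280:340],(300,300),interpolation=cv2.INTER_CUBIC)
im=np.zeros((500,800,3),np.uint8);im[:,:500]=a;im[:300,500:]=b
cv2.imwrite('pics/crop0.png',im[:,:,::-1])
# points by depth
def cloud(x0,x1,y0,y1):
    v,u=np.mgrid[y0:y1,x0:x1]; uv=np.c_[u.ravel(),v.ravel()]
    return uv,dep(c,uv,d[y0:y1,x0:x1].ravel())
for nm,(x0,x1,y0,y1) in dict(round=(288,322,215,250),oblong=(335,363,212,253),square=(385,416,193,223),beaker=(285,320,140,178),vial=(362,384,148,172)).items():
    uv,P=cloud(x0,x1,y0,y1); m=P[:,2]>0.02 if nm!='beaker' else P[:,2]>0.07
    g=P[m]; r=cv2.minAreaRect((g[:,:2]*1000).astype(np.float32)); print(nm,m.sum(),np.round(np.percentile(g[:,2],[50,90]),3),np.round(r[0],1),np.round(r[1],1),round(r[2],1))
uv,P=cloud(165,240,170,262)
m=(P[:,2]>0.06)&(P[:,2]<.076); r=cv2.minAreaRect((P[m][:,:2]*1000).astype(np.float32)); print('box',r, cv2.boxPoints(r))
m=P[:,2]>0.082
for q,w in zip(uv[m][::6],P[m][::6]): print(q,np.round(w,3),p[q[1],q[0]])
E
```

```text
round 311 [0.032 0.036] [360.7 -42.1] [ 54.1 263.2] 66.5
oblong 320 [0.031 0.036] [ 341.6 -132.4] [ 53.1 321.4] 53.0
square 350 [0.031 0.036] [ 385.  -193.6] [ 67. 470.] 32.9
beaker 146 [0.082 0.087] [460.6 -73.9] [ 64.7 474. ] 82.8
vial 107 [0.052 0.058] [ 437.  -169.2] [ 27.2 517.4] 56.3
box ((536.0231323242188, 199.34713745117188), (201.7495574951172, 150.36473083496094), 1.952711582183838) [[432.6451   271.04855 ]
 [437.76877  120.771164]
 [639.4011   127.64572 ]
 [634.27747  277.9231  ]]
[197 170] [ 0.229 -0.015  1.495] [53 53 52]
[207 184] [0.612 0.17  0.094] [216 213 211]
[208 185] [0.609 0.168 0.093] [194 190 185]
[209 186] [0.608 0.166 0.086] [145 141 136]
[207 187] [0.605 0.171 0.091] [221 219 216]
[185 188] [0.608 0.231 0.097] [218 216 213]
[205 188] [0.6   0.176 0.098] [212 209 205]
[211 188] [0.603 0.162 0.083] [225 220 211]
[196 189] [0.604 0.203 0.086] [244 242 238]
[202 189] [0.6   0.185 0.095] [234 230 226]
[208 189] [0.597 0.168 0.098] [219 217 214]
[185 190] [0.603 0.231 0.095] [223 220 218]
[193 190] [0.601 0.21  0.093] [233 228 225]
[199 190] [0.598 0.194 0.093] 
[... 3642 characters left out ...]
3 216] [0.51  0.203 0.176] [96 95 92]
[199 216] [0.509 0.188 0.172] [202 199 195]
[189 217] [0.509 0.213 0.175] [184 181 178]
[195 217] [0.507 0.198 0.174] [203 199 196]
[201 217] [0.506 0.184 0.169] [201 197 195]
[191 218] [0.505 0.207 0.18 ] [225 223 220]
[197 218] [0.503 0.192 0.179] [181 179 177]
[203 218] [0.503 0.179 0.169] [133 129 128]
[193 219] [0.503 0.203 0.175] [176 172 171]
[199 219] [0.502 0.189 0.171] [172 170 168]
[189 220] [0.501 0.214 0.176] [176 174 173]
[195 220] [0.5   0.199 0.172] [177 175 171]
[201 220] [0.498 0.184 0.173] [167 164 162]
[192 221] [0.499 0.207 0.169] [211 207 198]
[189 222] [0.498 0.216 0.167] [245 243 239]
[189 246] [ 0.229 -0.015  1.495] [247 247 247]
```

View pics/crop0.png

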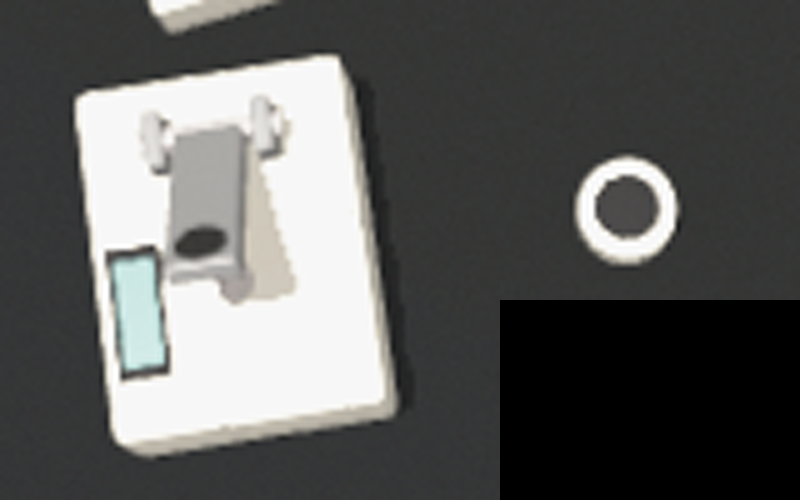

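The crop confirms the choice: the largest photometer has a raised grey bar with a black pad at crop (200,240), and the pod's window is round. Next I clean up the pod measurements (zero-depth pixels got in) and refine the flap.

```bash
python3 - <<'E'
from h import *
for cam,boxes in dict(top=dict(round=(288,322,215,250),oblong=(335,363,212,253),square=(385,416,193,223),padf=(186,207,206,217)),side=dict(round=(218,250,227,257),oblong=(205,250,273,303),square=(243,278,338,378))).items():
    p,d,c=pickle.load(open(f'pics/{cam}0.pkl','rb')); 
    for nm,(x0,x1,y0,y1) in boxes.items():
        v,u=np.mgrid[y0:y1,x0:x1]; uv=np.c_[u.ravel(),v.ravel()];dd=d[y0:y1,x0:x1].ravel();P=dep(c,uv,dd)
        g=p[y0:y1,x0:x1].max(2).ravel()
        if nm=='padf': m=(g<85)&(dd>0)&(P[:,2]>.1); print('pad',m.sum(),np.median(P[m],0)); continue
        w=(g>100).astype(np.uint8).reshape(v.shape)
        cs,_=cv2.findContours(w,cv2.RETR_EXTERNAL,cv2.CHAIN_APPROX_NONE)
        f=np.zeros_like(w);cv2.drawContours(f,[max(cs,key=cv2.contourArea)],-1,1,-1)
        k=(f==1)&(w==0)
        q=plane(c,np.c_[u[k],v[k]],.032).mean(0); m=(dd>0)&(P[:,2]>.026)&(P[:,2]<.04)
        r=cv2.minAreaRect((P[m][:,:2]*1000).astype(np.float32))
        print(cam,nm,k.sum(),'window',np.round(q,4),'depth rect',np.round(r[0],1),np.round(r[1],1))
E
```

```text
top round 112 window [ 0.4584 -0.0827  0.032 ] depth rect [456.3 -83.8] [54.1 53.4]
top oblong 94 window [ 0.441  -0.2056  0.032 ] depth rect [ 439.7 -206.1] [34.2 74.2]
top square 136 window [ 0.4944 -0.3614  0.032 ] depth rect [ 493.  -361.1] [52.1 52.8]
pad 38 [0.51912747 0.19874315 0.16651566]
side round 152 window [ 0.4617 -0.0847  0.032 ] depth rect [460.5 -87.9] [54.9 54.1]
side oblong 169 window [ 0.4444 -0.2078  0.032 ] depth rect [ 443.3 -209.8] [35.6 74.3]
side square 322 window [ 0.4975 -0.3637  0.032 ] depth rect [ 496.1 -365.3] [53.  50.5]
```

>>> servo_tool(targets=[[0,0,-0.01,0,0,-8.36],[0,0,-0.01,0,0,-8.36],[0,0,0,0,0,-8.35]], grip=1)

```text
t: 0.52
eef_pos: [0.2651, 0.5664, 0.2513]
orientation: [-0.007, 3.141, 0.002]
force: [-1.1, 0.2, -0.1]
gripper_width: 0.065
```

>>> servo_tool(targets=[[-0.0254,-0.0368,0,0,0,0],[-0.0254,-0.0368,0,0,0,0],[-0.0254,-0.0368,0,0,0,0],[-0.0254,-0.0368,0,0,0,0],[-0.0254,-0.0368,0,0,0,0],[-0.0254,-0.0368,0,0,0,0],[-0.0254,-0.0368,0,0,0,0],[-0.0254,-0.0368,0,0,0,0],[-0.0254,-0.0368,0,0,0,0],[-0.0254,-0.0368,0,0,0,0],[0,0,0,0,0,0],[0,0,0,0,0,0]])

```text
t: 2.02
eef_pos: [0.5185, 0.1982, 0.2502]
orientation: [-0.001, -3.141, -0.001]
force: [-0.1, 0.8, 0.6]
gripper_width: 0.0002
```

```bash
python3 - <<'E'
from h import *
p,d,c=snap('side','side1'); cv2.imwrite('pics/s1.png',cv2.resize(p[60:210,180:330],(600,600),interpolation=cv2.INTER_CUBIC)[:,:,::-1])
print(manip.observe()['force'])
E
```

```text
[ 0.14326796 -0.65702584  0.18124296]
```

View pics/s1.png

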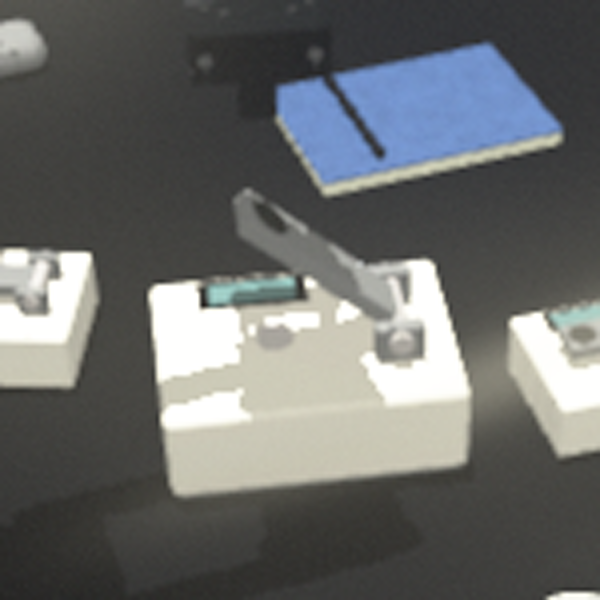

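>>> servo_tool(targets=[[0,0,0.02,0,0,0],[0,0,0.02,0,0,0],[0,0,0.02,0,0,0],[0.003,0,0.007,0,0,0],[0.003,0,0.007,0,0,0],[0.003,0,0.007,0,0,0],[0.003,0,0.006,0,0,0],[0.0045,0,0.007,0,0,0],[0.0045,0,0.007,0,0,0],[0.0035,0,0.0075,0,0,0],[0.0035,0,0.0075,0,0,0],[0.0025,0,0.008,0,0,0],[0.0025,0,0.008,0,0,0]])

```text
t: 3.7
eef_pos: [0.4857, 0.198, 0.118]
orientation: [0.0, 3.142, 0.0]
force: [1.4, -0.0, 1.6]
gripper_width: 0.0006
```

Contact force is about 2 N, as expected for a moving flap. I continue to the stop.

>>> servo_tool(targets=[[0.001,0,0.006,0,0,0],[0.001,0,0.006,0,0,0],[0,0,0.003,0,0,0],[0,0,0.002,0,0,0],[0,0,0,0,0,0]])

```text
t: 4.32
eef_pos: [0.4839, 0.198, 0.1015]
orientation: [-0.0, -3.142, -0.0]
force: [0.9, -0.1, 0.6]
gripper_width: 0.0003
```

>>> servo_tool(targets=[[0,0,0.001,0,0,0],[0,0,0.001,0,0,0],[0,0,0,0,0,0]])

```text
t: 4.7
eef_pos: [0.4841, 0.1981, 0.1011]
orientation: [0.0, 3.141, 0.0]
force: [-6.4, -1.3, 12.5]
gripper_width: 0.0002
```

The force jumps to 12 N at TCP z 0.101, which matches the stop. I lift off and look.

>>> servo_tool(targets=[[0,0,0.001,0,0,0],[0,0,0,0,0,0],[0,0,0,0,0,0],[0,0,0,0,0,0],[0,0,-0.01,0,0,0],[0,0,-0.03,0,0,0],[0,0,-0.04,0,0,0],[0,0,-0.04,0,0,0],[0,-0.04,0,0,0,0],[0,-0.04,0,0,0,0],[0,-0.04,0,0,0,0],[0,-0.04,0,0,0,0],[0,0,0,0,0,0],[0,0,0,0,0,0]])

```text
t: 6.45
eef_pos: [0.4839, 0.0383, 0.2186]
orientation: [0.001, 3.141, 0.001]
force: [-0.3, 1.1, -0.0]
gripper_width: 0.0006
```

```bash
python3 - <<'E'
from h import *
p,d,c=snap('top','top2');a=cv2.resize(p[165:265,155:255],(400,400),interpolation=cv2.INTER_CUBIC)
q,e,c2=snap('side','side2');b=cv2.resize(q[90:190,210:310],(400,400),interpolation=cv2.INTER_CUBIC)
cv2.imwrite('pics/c2.png',np.hstack([a,b])[:,:,::-1])
for cc,dd,pp,(x0,x1,y0,y1) in((c,d,p,(175,215,185,235)),(c2,e,q,(232,295,118,155))):
    v,u=np.mgrid[y0:y1,x0:x1];P=dep(cc,np.c_[u.ravel(),v.ravel()],dd[y0:y1,x0:x1].ravel())
    m=(abs(P[:,1]-.199)<.015)&(P[:,0]>.465)&(P[:,0]<.57)&(P[:,2]>.08)&(P[:,2]<.2)
    if m.sum()>20: print(m.sum(),np.polyfit(P[m,0],P[m,2],1),P[m,2].mean())
print(manip.observe()['eef_pos'],manip.observe()['t'])
E
```

```text
380 [-0.01302254  0.09970433] 0.09290818067890383
124 [0.00818381 0.08861626] 0.09306261086932618
[0.48382555 0.03887845 0.2185124 ] 6.55
```

View pics/c2.png

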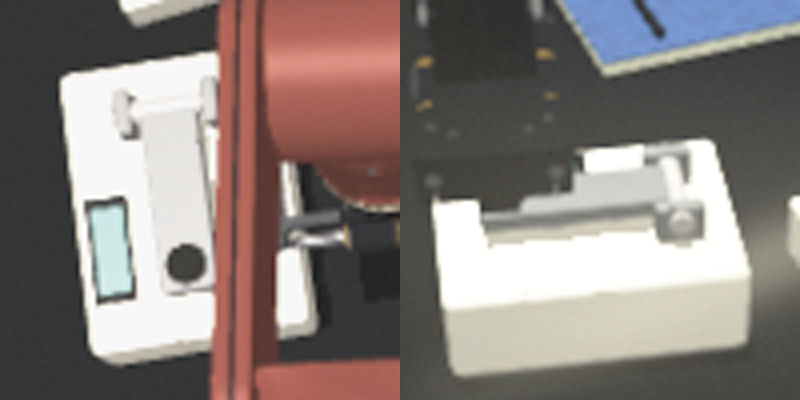

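The flap lies level at 0.093 m (slope about 0.01 rad in both views), so it is shut. Now I go over the round pod, stay above it first, then descend and dwell.

>>> servo_tool(targets=[[0.005,-0.0248,0,0,0,0],[0.005,-0.0248,0,0,0,0],[0.005,-0.0248,0,0,0,0],[0.005,-0.0248,0,0,0,0],[0.005,-0.0248,0,0,0,0],[0,0,0.03,0,0,0],[0,0,0.03,0,0,0],[0,0,0.02,0,0,0],[0,0,0,0,0,0],[0,0,0,0,0,0]])

```text
t: 7.8
eef_pos: [0.4595, -0.0856, 0.1394]
orientation: [-0.001, 3.141, -0.001]
force: [0.3, -0.7, 0.2]
gripper_width: 0.0004
```

```bash
python3 - <<'E'
from h import *
p,d,c=snap('side','side3');a=cv2.resize(p[170:270,180:300],(480,400),interpolation=cv2.INTER_CUBIC)
cv2.imwrite('pics/c3.png',a[:,:,::-1]);print(manip.observe()['eef_pos'])
E
```

```text
[ 0.45973621 -0.08583538  0.13975912]
```

View pics/c3.png

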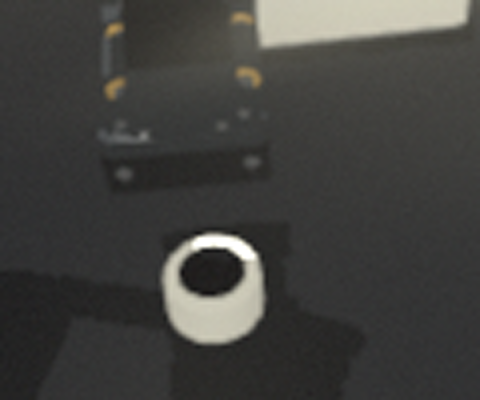

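The fingers (crop ~(190,170)) hang above the round window (crop (212,270)), in line with it. I descend 75 mm and hold for about 3 s.

>>> servo_tool(targets=[[0,0,0.02,0,0,0],[0,0,0.02,0,0,0],[0,0,0.015,0,0,0],[0,0,0.01,0,0,0],[0,0,0.01,0,0,0],[0,0,0,0,0,0],[0,0,0,0,0,0],[0,0,0,0,0,0],[0,0,0,0,0,0],[0,0,0,0,0,0],[0,0,0,0,0,0],[0,0,0,0,0,0]])

```text
t: 9.35
eef_pos: [0.4588, -0.086, 0.0635]
orientation: [-0.0, -3.142, -0.0]
force: [-0.0, 0.1, -0.7]
gripper_width: 0.0003
```

```bash
python3 - <<'E'
from h import *
p,d,c=snap('side','side4');a=cv2.resize(p[170:270,180:300],(480,400),interpolation=cv2.INTER_CUBIC)
cv2.imwrite('pics/c4.png',a[:,:,::-1]);print(manip.observe()['eef_pos'])
E
```

```text
[ 0.45880088 -0.08598802  0.06353763]
```

View pics/c4.png

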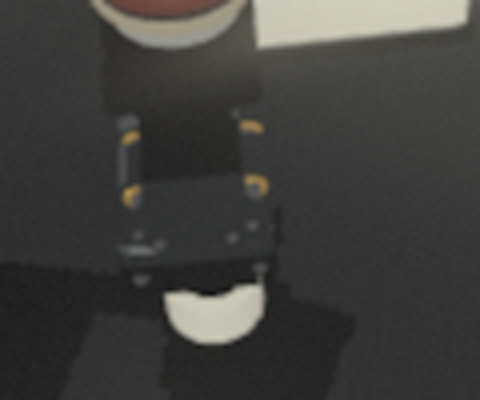

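>>> servo_tool(targets=[[0,0,0,0,0,0],[0,0,0,0,0,0],[0,0,0,0,0,0],[0,0,0,0,0,0],[0,0,0,0,0,0],[0,0,0,0,0,0],[0,0,0,0,0,0],[0,0,0,0,0,0],[0,0,0,0,0,0],[0,0,0,0,0,0],[0,0,0,0,0,0],[0,0,0,0,0,0],[0,0,0,0,0,0],[0,0,0,0,0,0],[0,0,0,0,0,0],[0,0,0,0,0,0],[0,0,0,0,0,0],[0,0,0,0,0,0]])

```text
t: 11.65
eef_pos: [0.4588, -0.086, 0.0635]
orientation: [0.0, 3.142, -0.0]
force: [0.0, 0.5, -0.8]
gripper_width: 0.0007
```

The fingers are centred over the round pod and clear of it. The hold was about 3.2 s. Next I go straight up by about 0.25 m and check.

>>> servo_tool(targets=[[0,0,0,0,0,0],[0,0,0,0,0,0],[0,0,-0.02,0,0,0],[0,0,-0.04,0,0,0],[0,0,-0.04,0,0,0],[0,0,-0.04,0,0,0],[0,0,-0.04,0,0,0],[0,0,-0.04,0,0,0],[0,0,-0.04,0,0,0],[0.03,0,-0.02,0,0,0],[0.04,0,0,0,0,0],[0.03,0,0,0,0,0],[0,0,0,0,0,0],[0,0,0,0,0,0],[0,0,0,0,0,0],[0,0,0,0,0,0]])

```text
t: 13.65
eef_pos: [0.3592, -0.0859, 0.3433]
orientation: [0.0, -3.141, -0.001]
force: [-0.2, -0.3, -0.4]
gripper_width: 0.0001
```

```bash
python3 - <<'E'
from h import *
q,e,c2=snap('side','side5')
p0=pickle.load(open('pics/side0.pkl','rb'))[0]
df=cv2.absdiff(q,p0)
for nm,(x0,x1,y0,y1) in dict(round=(218,250,227,257),oblong=(205,250,273,303),square=(243,278,338,378),beaker=(305,345,205,255),vial=(322,346,302,334)).items():
    A=(p0[y0:y1,x0:x1].max(2)>100);B=(q[y0:y1,x0:x1].max(2)>100);f=lambda m:np.argwhere(m).mean(0)
    print(nm,np.round(f(A)-f(B),2))
v,u=np.mgrid[118:155,232:295];P=dep(c2,np.c_[u.ravel(),v.ravel()],e[118:155,232:295].ravel())
m=(abs(P[:,1]-.199)<.015)&(P[:,0]>.465)&(P[:,0]<.57)&(P[:,2]>.08)&(P[:,2]<.2)
print(m.sum(),np.polyfit(P[m,0],P[m,2],1),P[m,2].mean(),manip.observe()['eef_pos'],manip.observe()['force'])
E
```

```text
round [0. 0.]
oblong [-0.12 -0.24]
square [0.02 0.  ]
beaker [0. 0.]
vial [-0.01 -0.02]
226 [-0.00369354  0.09502628] 0.09309008595182759 [ 0.35910109 -0.08592583  0.34327028] [-0.84423687 -0.39199206 -0.04745332]
```

View pics/side5.png

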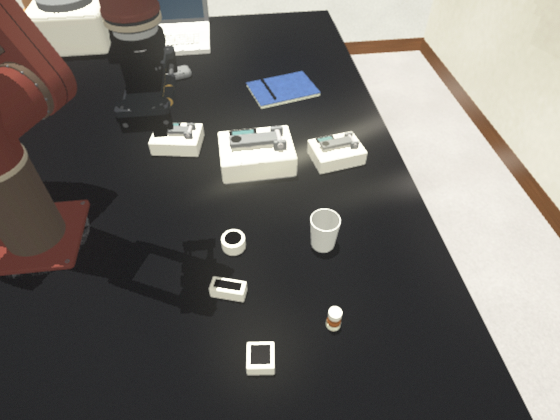

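The flap at (258,138) is level. The pods, beaker and vial are where they were, and the hand is about 0.33 m from the round pod.

```bash
python3 -c "
from station import manip
print(manip.close_job())"
```

```text
the job is handed in; nothing more can be done
None
```

The job is done and handed in at about 13.7 s of the 48 s allowed; no verdict is reported.

- **Flap:** I pushed the largest photometer's flap down with the shut fingertips until it met its stop, at about 12 N. In the last check its top surface was 93 mm above the bench and level (slope about 0.004 rad).
- **Reading:** I held the fingertips about 24 mm above the middle of the round pod for about 3.4 s. There was no contact force, and the two cameras agreed on the pod's position to within about 5 mm.
- **End state:** The hand finished about 0.33 m from the round pod, touching nothing. The pods, beaker and vial had moved by less than 0.3 pixel in the side view; the 0.27-pixel shift at the oblong pod may be the arm's shadow.

One check failed at first: the first pod and beaker outlines were spoiled by missing depth readings. I measured the pods again without them before moving near any pod; the beaker and vial I only compared between the first and last pictures.

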